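Start the rivet press from its bench controls

ROBOT

A 7-joint arm with a two-finger parallel gripper is mounted at the origin on the work surface. World frame = base frame: x ahead of the robot, y to its left, z up, the work surface at z = 0. Lengths are in m, angles in rad, forces in N, time in s.
With the tool pointing down it reaches from about 0.425 to 0.925 m from the base axis. Payload 6.8 kg.
Tool frame: the origin (TCP) lies at the very end of the fingers, on their centre line; the grasp point (between the pads) lies bot.grip_depth behind it (bot.grip_depth is the distance from the TCP to the grasp point, in m); z points along the fingers, y is the line along which they close (so a half turn about z gives the same grasp; the last joint's range is limited). The gripper opens to 85 mm and grips with 20 to 120 N. Pads are 22 mm wide; open, the fingers measure 114 mm over their backs; the gripper's body (76 mm by 85 mm) begins 54 mm behind the grasp point. The pads swing forward as they close: fully open they stand 13 mm farther back than shut.
Start: joints at [1.022, 0.477, 0.022, 1.555, -0.011, 1.109, -0.083], TCP at [0.288, -0.61, 0.231] pointing down, gripper open.
Joint ranges: [-2.96, 2.96], [-0.34, 2.1], [-1.41, 1.46], [0.24, 2.44], [-1.37, 4.51], [0.17, 1.92], [-2.96, 2.96]. Speed limits (rad/s): [2.39, 2.39, 3.14, 3.14, 3.14, 3.14, 3.14].

INTERFACE

Orientations are given as a unit quaternion [w, x, y, z].
In Python, from station import bot gives the robot as it stands.
- The arm moves only by the tool send_rows, never from a script. Its arguments are lists of equal length, an entry for each row: "slide": the shift along the tool's x, y, z in mm, a list of three; "roll": the turn about the tool's z in degrees; "claw": the opening, from 0 (shut) to 1 (fully open). A call has exactly 8 rows; each row is the pose to reach, as a shift and turn from the pose commanded when the call began, along the tool's axes at that moment; what a row does not reach only later rows make up. A row lasts 1/12 s, in which the tool goes at most 41.7 mm and 7.16 degrees, less where a joint would pass 70% of its speed; a pose out of reach is approached as far as the arm can. A call with a gripper value outside its range is refused whole. The fingers move at their own pace and stop on an object; "force" is the grip in N (left out, the last holds). Time passes only in rows, so rows that repeat a pose let the fingers close, or fill a call up. It gives the time, the measured TCP pose, the force, the opening and the grip force at its end, in the units of the state.
- bot.get_obs(): the state, without advancing time (a new reading comes with each control period).
- bot.read_camera(name): name is "scene" or "top" or "wrist"; returns the picture (384x512x3 uint8, red, green, blue); there is no depth.
- bot.camera_model(name): a dict with "camera_matrix" (3x3 intrinsics, pixels), "camera_from_world" (4x4, takes a point from world to camera coordinates). Camera axes: x right, y down, z forward; pixel columns grow to the right and rows downward; lengths in m; the calibration is good to about 2 mm. The wrist camera is an equidistant fisheye: a pixel r from the principal point sees the ray r / f radians off the axis. A picture is of the moment at which its call begins: read the wrist's pose just before it. camera_model takes no time and is no camera call; for the wrist camera it gives the pose at the moment of the call.
- bot.hand_in(): hands the job in; it is judged then, once.
The state is a dict: "t": time; "q": joint angles; "joint_vel": joint speeds; "joint_torque": joint torques, N m; "eef_pos": TCP position; "tool_rot": TCP orientation; "contact_force": force on the tool from outside, world axes, zero at the start; "torque": the same for the moment, N m; "gripper_width": opening from 0.0 (shut) to 1.0 (fully open); "grasp_force": force on a finger pad.
Only numpy, scipy, OpenCV 4.12 (cv2) and the standard library are available. Lean on these libraries where they do the work, as an engineer would, in place of code of your own. Each camera call takes 0.05 s, during which the arm holds its last target. There are 200 camera calls.

TASK

Start the rivet press by pressing its three bench controls with the fingertips, in this order: press down the raised end of the rocker switch until it is fully tipped over, push the air valve's plunger knob fully in, then press the wide palm button on the loose button box fully down, keep it down for a good second and let it come back up. Only press: lift nothing, do not push the button box along the bench, do not press a later control early, and leave the jar, spool, steel weight and cup where they stand.

Things in the scene. Friction and masses are not known exactly. Their poses are not given: they have to be found in the camera images.
- rocker_box: Grey plastic switch box, 100 x 60 x 35 mm, fixed, turned any way. Origin: centre of its underside; x along its length, towards the paddle end raised at the start; z up. On its top a black V-shaped rocker paddle, 34 x 67 mm; hinge along y, 40 mm above the origin. At the start its +x half slopes up at 0.4 rad (tip 57 mm above the bench), its -x half is level (44 mm above the bench).
- rocker_end (a point): Point on the upper face of the rocker's +x half, 24 mm from the hinge, where to press. It moves with the paddle: about 53 mm above the bench at the start, 44 mm when fully tipped (that half is then level).
- rocker (a joint): Rocker angle: 0 at the start (+x end raised), grows as the +x end goes down, stop at 0.4 rad (fully tipped). It stays where it is left; about 2 to 3 N at point rocker_end moves it.
- valve: Aluminium air valve block, 80 x 50 x 50 mm with a 12 mm brass hose stub on each x end, fixed to the bench, turned any way. Origin: centre of its underside, z up. The plunger stands upright over the middle.
- plunger_top (a point): Centre of the flat top of the valve's plunger knob: black, 32 mm diameter, 14 mm thick, on a thin steel stem. 84 mm above the bench when out, 72 mm when fully in; moves with the plunger.
- plunger (a joint): Plunger travel straight down: 0 out (start), stop at 0.012 m fully in. No spring: it stays where it is left; needs a push of about 3 N.
- button_box: Loose grey plastic button box, 90 x 90 x 50 mm, 0.6 to 1.2 kg, standing on the bench. Origin: centre of its underside, z up. Its palm button is in the middle of the top.
- palm_top (a point): Centre of the flat top of the palm button: black flat disc, 50 mm diameter, 12 mm thick, 76 mm above the bench when up, 70 mm when fully down; moves with the button.
- palm (a joint): Palm button travel straight down: 0 up, stop at 0.006 m fully down. A spring returns it; fully down takes 6 N.
- jar: Bystander: loose amber jar with black lid, 64 mm diameter, 70 mm high. Origin: centre of its underside.
- spool: Bystander: loose red thread spool standing upright, 48 mm diameter, 60 mm high. Origin: centre of its underside.
- weight: Bystander: loose dark steel weight, 50 x 90 x 30 mm. Origin: centre of its underside.
- rivet_cup: Bystander: loose open steel cup, 60 mm across the rim, 45 mm high. Origin: centre of its underside.

How it is judged:
On the way, in this order (a step that is already met when the one before it is completed fails the run):
1. the rocker is fully tipped over (0.35 rad or more) (value of joint rocker above 0.35 rad), for 0.1 s.
2. the plunger is fully in (10.5 mm or more) (value of joint plunger above 0.0105 m), for 0.1 s.
3. the palm button is held fully down (4.8 mm or more) for 0.8 s (value of joint palm above 0.0048 m), for 0.8 s.
4. the palm button is back up (value of joint palm below 0.0015 m), for 0.1 s.
At the end, for the whole second after the job is handed in: Rocker tipped to at least 0.35 rad, plunger in by at least 10.5 mm, palm button back up (within 1.5 mm), the button box standing flat and at rest within 30 mm of where it began, the bystanders within 30 mm of where they began, the robot clear of everything (value of joint rocker above 0.35 rad and value of joint plunger above 0.0105 m and value of joint palm below 0.0015 m and height (world z) of button_box below 0.005 m and angle between button_box's own z axis and vertical below 0.1 rad and linear speed of button_box below 0.02 m/s and distance of each of button_box, jar, spool, weight, rivet_cup from where it was at the start of the episode below 0.03 m); the robot touches nothing.
It fails at once if the plunger is pushed (over 3 mm) before the rocker is tipped (value of joint plunger above 0.003 m and value of joint rocker below 0.3 rad).
It fails at once if the palm button is pressed (over 2.5 mm) before the plunger is in (value of joint palm above 0.0025 m and value of joint plunger below 0.009 m).
It fails at once if the palm button is pressed (over 2.5 mm) before the rocker is tipped (value of joint palm above 0.0025 m and value of joint rocker below 0.3 rad).
It fails at once if the button box is lifted, tipped or pushed more than 30 mm (height (world z) of button_box above 0.012 m or angle between button_box's own z axis and vertical above 0.25 rad or distance of button_box from where it was at the start of the episode above 0.03 m).
It fails at once if a bystander is lifted (12 mm), tipped or moved more than 30 mm (height (world z) of any of jar, spool, weight, rivet_cup above 0.012 m or distance of any of jar, spool, weight, rivet_cup from where it was at the start of the episode above 0.03 m or angle between any of jar, spool, weight, rivet_cup's own z axis and vertical above 0.4 rad).
It also fails if it takes over 53 s, if anything falls off the work surface, if the arm or the gripper's body presses on something with over 40 N, if the wrist force passes 120 N, or if a joint passes its speed limit or range.

## Working session

There is one attempt and no reset: what is moved stays moved. The work goes in short steps, Python scripts to look and compute and a tool call to move; the robot and the scene stay as the last step left them, time stands still between calls to the robot, and variables do not carry over. Pictures are saved under pics/ and viewed, at most 10 in all, crops included, and the job is handed in when it is done.

Besides the shell and the picture viewer there is one more tool, called after "Request:" by a JSON object that holds its "api" and its "payload". send_rows: Moves the arm, as the interface text tells. Its arguments: {"type":"object","properties":{"slide":{"type":"array","items":{"type":"array","items":{"type":"number"}}},"roll":{"type":"array","items":{"type":"number"}},"claw":{"type":"array","items":{"type":"number"}},"force":{"type":"number"}},"required":["slide","roll","claw"]}

```bash
mkdir -p pics; python3 - <<'E'
from station import bot
import cv2
o=bot.get_obs();print({k:o[k] for k in('t','eef_pos','tool_rot','contact_force','gripper_width')},bot.grip_depth)
for n in("top","scene"):
    cv2.imwrite(f"pics/{n}0.png",cv2.cvtColor(bot.read_camera(n),cv2.COLOR_RGB2BGR))
    m=bot.camera_model(n);print(n,m)
E
```

```text
{'t': 0.0, 'eef_pos': array([ 0.28774416, -0.60992862,  0.23032028]), 'tool_rot': array([-8.92146680e-04,  9.75806519e-01,  2.18633891e-01, -2.53212727e-04]), 'contact_force': array([-0.60866233, -0.07801545, -1.09905795]), 'gripper_width': 1.0014071421077064} 0.0187
top {'camera_matrix': array([[423.73051881,   0.        , 256.27630384],
       [  0.        , 423.73051881, 200.86662716],
       [  0.        ,   0.        ,   1.        ]]), 'camera_from_world': array([[-0.02386151, -0.9995248 ,  0.01951393,  0.01645268],
       [-0.99223579,  0.02129524, -0.12253429,  0.57555438],
       [ 0.12206051, -0.02228627, -0.99227242,  0.90225355],
       [ 0.        ,  0.        ,  0.        ,  1.        ]])}
scene {'camera_matrix': array([[400.92436499,   0.        , 260.84121523],
       [  0.        , 400.92436499, 190.72804857],
       [  0.        ,   0.        ,   1.        ]]), 'camera_from_world': array([[-0.59181134,  0.80598753,  0.01197648,  0.31973452],
       [ 0.54575972,  0.41158004, -0.72989602, -0.25913961],
       [-0.59321637, -0.42542446, -0.68345327,  1.41811605],
       [ 0.        ,  0.        ,  0.        ,  1.        ]])}
```

View pics/top0.png

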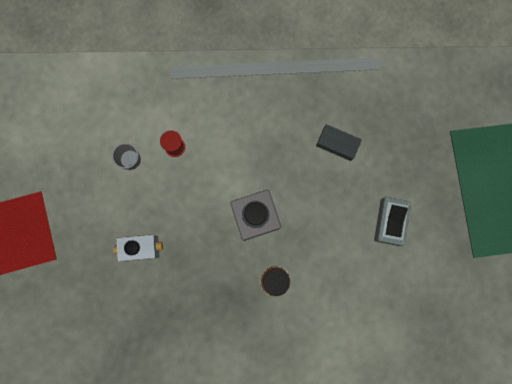

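View pics/scene0.png

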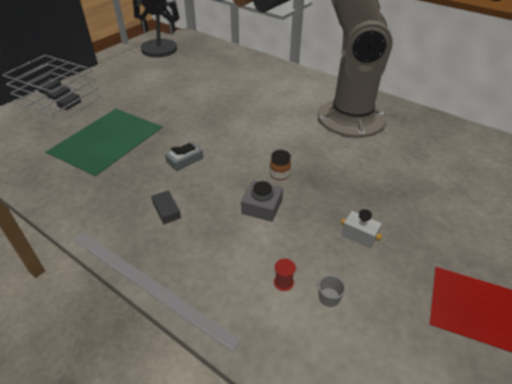

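Top view: the rocker box is at about (394,221), the palm button at (256,214), the plunger knob at (132,247), the jar at (276,281), the weight at (339,142), the spool at (173,143) and the cup at (127,157). I'll enlarge the rocker in both views to find the raised end.

```bash
cat > h.py <<'E'
import numpy as np
from station import bot
def ray(n,u,v):
    m=bot.camera_model(n);T=m["camera_from_world"];K=m["camera_matrix"];R=T[:3,:3]
    return -R.T@T[:3,3], R.T@np.linalg.inv(K)@[u,v,1]
def at(n,u,v,z):
    c,d=ray(n,u,v);return c+d*(z-c[2])/d[2]
def proj(n,p):
    m=bot.camera_model(n);c=m["camera_from_world"]@np.append(p,1);x=m["camera_matrix"]@c[:3];return x[:2]/x[2]
E
python3 - <<'E'
import cv2,numpy as np
from h import *
t=cv2.imread("pics/top0.png");s=cv2.imread("pics/scene0.png")
def c(i,x,y,w,h,k):return cv2.resize(i[y:y+h,x:x+w],None,fx=k,fy=k,interpolation=cv2.INTER_CUBIC)
a=np.hstack([c(t,365,186,60,70,5),c(s,155,130,60,70,5)])
b=np.hstack([c(t,102,212,70,70,300/70) ,c(t,221,179,70,70,300/70)])
a=cv2.resize(a,(600,350));b=cv2.resize(b,(600,300))[:250]
cv2.imwrite("pics/crops.png",np.vstack([a,b]))
for n,u,v,z in[("top",256,214,.076),("top",132,247.5,.084),("scene",262,188,.076),("scene",365,214,.084),("top",276,281,.07),("top",397,221,.046)]:print(n,at(n,u,v,z).round(4))
E
```

```text
top [0.5429 0.0056 0.076 ]
top [0.4787 0.2624 0.084 ]
scene [0.554  0.0127 0.076 ]
scene [0.4868 0.2682 0.084 ]
top [ 0.4025 -0.0329  0.07  ]
top [ 0.5235 -0.3032  0.046 ]
```

View pics/crops.png

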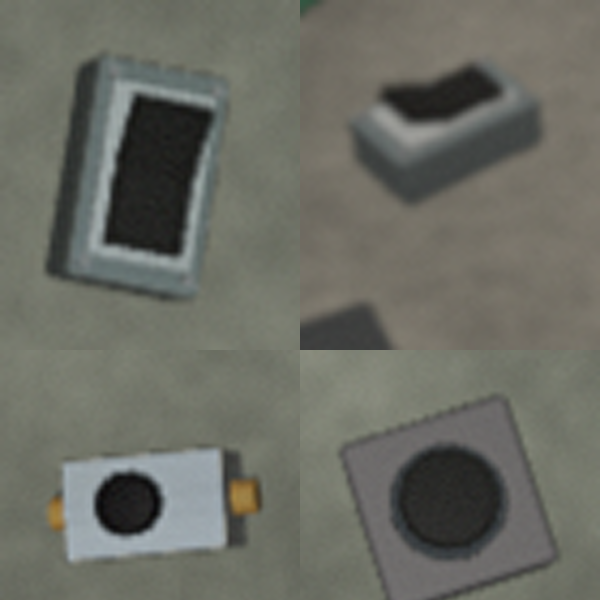

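The paddle's upper end in the top view (world +x, left in the scene crop) looks raised. I'll check that by fitting its silhouette in both views, and measure the discs by segmentation.

```bash
cat > fit.py <<'E'
import cv2,numpy as np
from scipy.optimize import minimize
from h import *
I={n:cv2.imread(f"pics/{n}0.png") for n in("top","scene")}
CM={n:bot.camera_model(n) for n in I}
def pj(n,P):
    m=CM[n];c=P@m["camera_from_world"][:3,:3].T+m["camera_from_world"][:3,3];x=c@m["camera_matrix"].T;return x[:,:2]/x[:,2:]
def blob(n,u,v,th):
    g=I[n].max(2);k,l,st,c=cv2.connectedComponentsWithStats((g<th).astype(np.uint8))
    i=l[v,u];return (l==i),c[i],st[i]
S=8
def rend(n,polys,win):
    x0,y0,w,h=win;M=np.zeros((h*S,w*S),np.uint8)
    for P in polys: cv2.fillConvexPoly(M,cv2.convexHull(((pj(n,P)-[x0-.5,y0-.5])*S).astype(np.float32)).astype(np.int32),1)
    return cv2.resize(M.astype(np.float32),(w,h),interpolation=cv2.INTER_AREA)
W={"top":(370,190,50,60),"scene":(160,135,50,40)}
def dark(n):
    x,y,w,h=W[n];g=I[n][y:y+h,x:x+w].max(2).astype(float);lo=g.min();return np.clip((100-g)/(100-lo-8),0,1) if n=='scene' else np.clip((110-g)/(110-lo-8),0,1)
D={}
for n in W:
    d=dark(n);k,l,st,c=cv2.connectedComponentsWithStats((d>.5).astype(np.uint8));i=1+np.argmax([ (s[4]) for s in st[1:]])
    D[n]=d*cv2.dilate((l==i).astype(np.uint8),np.ones((3,3)));print(n,st[i])
def polys(p):
    x,y,a=p;R=np.array([[np.cos(a),-np.sin(a)],[np.sin(a),np.cos(a)]]);out=[]
    for sx,ang in((1,.4),(-1,0)):
        P=[]
        for r in(0,34.):
            for yy in(-17,17):
                for dz in(4,0):
                    P.append((sx*(r*np.cos(ang)-dz*np.sin(ang)*(r>0)),yy,40+r*np.sin(ang)+dz*np.cos(ang)))
        P=np.array(P)/1e3;P[:,:2]=P[:,:2]@R.T+[x,y];out.append(P)
    return out
def cost(p,ns): return sum(((rend(n,polys(p),W[n])-D[n])**2).sum() for n in ns)
if __name__=="__main__":
    for ns in(["top"],["scene"],["top","scene"]):
        for a0 in(-.15,np.pi-.15):
            best=min((minimize(cost,[.5235,-.303,a0+da],(ns,),method="Nelder-Mead",options=dict(initial_simplex=[[.5235,-.303,a0+da],[.535,-.303,a0+da],[.5235,-.290,a0+da],[.53,-.30,a0+da+.1]])) for da in(-.15,.1)),key=lambda r:r.fun)
            print(ns,best.x.round(4),round(best.fun,1))
    for nm,n,u,v,z,th in[("palm","top",256,214,.076,60),("plunger","top",132,247,.084,90),("jar","top",276,281,.07,70),("palm","scene",262,187,.076,60),("plunger","scene",365,214,.084,90)]:
        m,c,st=blob(n,u,v,th);print(nm,n,c.round(1),st,at(n,*c,z).round(4))
E
python3 fit.py
```

```text
top [ 16  15  22  32 472]
scene [ 11   8  24  11 150]
['top'] [ 0.5255 -0.3008 -0.2174] 9.1
['top'] [ 0.5231 -0.3     2.8039] 17.6
['scene'] [ 0.5309 -0.2984 -0.1794] 5.6
['scene'] [ 0.5282 -0.2973  2.3718] 20.8
['top', 'scene'] [ 0.5261 -0.3006 -0.209 ] 43.4
['top', 'scene'] [ 0.523  -0.3     2.7913] 71.3
palm top [255.3 213.3] [244 202  24  24 467] [0.5444 0.0069 0.076 ]
plunger top [131.4 247.4] [124 240  16  15 186] [0.4789 0.2636 0.084 ]
jar top [275.8 281.4] [263 268  27  28 593] [ 0.4016 -0.0324  0.07  ]
palm scene [262.1 188.9] [253 182  19  15 234] [0.5568 0.0148 0.076 ]
plunger scene [364.7 214.9] [359 209  13  14 143] [0.4898 0.2689 0.084 ]
```

Both views favour the raised end at world +x, with yaw about -0.21. The scene camera sits a few mm off from the top one, partly because its blobs include the disc sides, so I'm weighting the top camera. Now move over rocker_end, about (0.549, -0.304), closing the fingers on the way: tool shift (366, -165).

Request:
{"api": "send_rows", "payload": {"slide": [[30, -13, 0], [60, -27, 0], [90, -40, 0], [120, -54, 0], [150, -67, 0], [180, -81, 10], [210, -94, 20], [240, -108, 30]], "roll": [0, 0, 0, 0, 0, 0, 0, 0], "claw": [0, 0, 0, 0, 0, 0, 0, 0], "force": 30}}

```text
t: 0.77
eef_pos: [0.4597, -0.4091, 0.2008]
tool_rot: [0.0, 0.976, 0.219, -0.0]
contact_force: [-0.2, -0.2, -0.4]
gripper_width: 0.001
grasp_force: 0.0
```

Request:
{"api": "send_rows", "payload": {"slide": [[30, -14, 15], [60, -27, 30], [90, -40, 45], [110, -50, 60], [126, -57, 75], [126, -57, 90], [126, -57, 100], [126, -57, 100]], "roll": [0, 0, 0, 0, 0, 0, 0, 0], "claw": [0, 0, 0, 0, 0, 0, 0, 0]}}

```text
t: 1.43
eef_pos: [0.5467, -0.3046, 0.0986]
tool_rot: [-0.001, 0.976, 0.219, -0.002]
contact_force: [-0.3, 0.6, -0.6]
gripper_width: 0.002
grasp_force: 0.0
```

```bash
python3 - <<'E'
from h import *
import cv2
o=bot.get_obs();print(o['t'],o['eef_pos'],o['tool_rot'],o['contact_force'],o['gripper_width'],o['q'])
I={}
for n in("wrist","scene","top"): I[n]=cv2.cvtColor(bot.read_camera(n),cv2.COLOR_RGB2BGR)
u,v=proj("scene",o['eef_pos']).astype(int);print(u,v,proj("top",o['eef_pos']))
c=cv2.resize(I["scene"][v-40:v+40,u-50:u+50],(480,384),interpolation=cv2.INTER_CUBIC)
w=cv2.resize(I["wrist"],(512,384))[:,96:416]
cv2.imwrite("pics/r1.png",np.hstack([w,c]))
E
```

```text
1.4333 [ 0.54665835 -0.3046322   0.09861121] [-0.00129386  0.97580751  0.2186176  -0.00209274] [-0.31779644  0.63004522 -0.55546708] 0.002337813318574137 [ 0.47223347  0.54709685 -0.08601519  1.77824386  0.06138713  0.82375138
 -0.77323523]
174 135 [405.81212816 207.89885116]
```

View pics/r1.png

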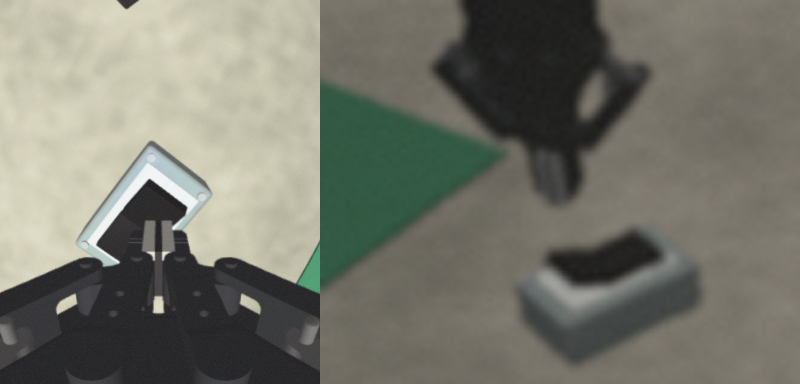

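The fingertip is above the paddle. In the wrist view the box-top corners are at about (247,143), (306,195) and (174,243). I'll check them with the fisheye model at z=0.035.

```bash
cat >> h.py <<'E'
def wat(u,v,z):
    m=bot.camera_model("wrist");T=m["camera_from_world"];K=m["camera_matrix"];R=T[:3,:3]
    a=np.array([(u-K[0,2])/K[0,0],(v-K[1,2])/K[1,1]]);r=np.hypot(*a);d=R.T@np.append(np.sin(r)*a/r,np.cos(r));c=-R.T@T[:3,3]
    return c+d*(z-c[2])/d[2]
E
python3 - <<'E'
from h import *
P=[wat(u,v,.035) for u,v in((247,144),(304,196),(174,243))]
for p in P:print(p.round(4))
print(np.linalg.norm(P[0]-P[1]),np.linalg.norm(P[0]-P[2]),(P[1]+P[2])/2)
d=P[0]-P[2];print(np.arctan2(d[1],d[0]))
print(wat(283,210,.057),wat(248,180,.057))
E
```

```text
[ 0.5831 -0.2853  0.035 ]
[ 0.5663 -0.3396  0.035 ]
[ 0.4877 -0.2652  0.035 ]
0.05687030067511261 0.09750284714740054 [ 0.52697734 -0.30240487  0.035     ]
-0.20814814488148775
[ 0.55602123 -0.32492404  0.057     ] [ 0.56478829 -0.29507443  0.057     ]
```

The wrist camera agrees: centre (0.527, -0.302), yaw -0.21, box sides 57 x 98 mm. Press down.

Request:
{"api": "send_rows", "payload": {"slide": [[0, 0, 20], [0, 0, 38], [0, 0, 44], [0, 0, 49], [0, 0, 53], [0, 0, 56], [0, 0, 58], [0, 0, 58]], "roll": [0, 0, 0, 0, 0, 0, 0, 0], "claw": [0, 0, 0, 0, 0, 0, 0, 0]}}

```text
t: 2.25
eef_pos: [0.5495, -0.3057, 0.0442]
tool_rot: [0.001, 0.976, 0.219, 0.001]
contact_force: [2.2, -0.2, 1.7]
gripper_width: -0.0
grasp_force: 1.2
```

Request:
{"api": "send_rows", "payload": {"slide": [[0, 0, 1], [0, 0, 2], [0, 0, 3], [0, 0, 3], [0, 0, 3], [0, 0, 3], [0, 0, 3], [0, 0, 3]], "roll": [0, 0, 0, 0, 0, 0, 0, 0], "claw": [0, 0, 0, 0, 0, 0, 0, 0]}}

```text
t: 2.92
eef_pos: [0.5495, -0.3057, 0.0437]
tool_rot: [0.001, 0.976, 0.218, 0.001]
contact_force: [-5.9, 1.6, 24.0]
gripper_width: -0.001
grasp_force: 11.6
```

It's at the stop with 24 N. Lift, and check the paddle with the top camera on the way.

Request:
{"api": "send_rows", "payload": {"slide": [[0, 0, -30], [0, 0, -65], [0, 0, -100], [10, -30, -120], [20, -60, -120], [30, -90, -120], [40, -120, -120], [50, -150, -120]], "roll": [0, 0, 0, 0, 0, 0, 0, 0], "claw": [0, 0, 0, 0, 0, 0, 0, 0]}}

```text
t: 3.58
eef_pos: [0.5285, -0.1467, 0.1603]
tool_rot: [-0.0, 0.976, 0.218, -0.001]
contact_force: [0.2, 0.3, -0.9]
gripper_width: -0.001
grasp_force: 0.0
```

Request:
{"api": "send_rows", "payload": {"slide": [[11, -32, 0], [22, -65, 0], [33, -98, 0], [44, -130, 0], [55, -163, 0], [66, -196, 0], [77, -229, 0], [88, -262, 0]], "roll": [0, 0, 0, 0, 0, 0, 0, 0], "claw": [0, 0, 0, 0, 0, 0, 0, 0]}}

```text
t: 4.25
eef_pos: [0.4963, 0.1275, 0.1602]
tool_rot: [0.0, 0.976, 0.219, -0.001]
contact_force: [0.7, -0.5, 0.1]
gripper_width: 0.0
grasp_force: 0.0
```

Request:
{"api": "send_rows", "payload": {"slide": [[11, -32, 0], [22, -65, 0], [33, -98, 0], [44, -133, 10], [44, -133, 20], [44, -133, 30], [44, -133, 30], [44, -133, 30]], "roll": [0, 0, 0, 0, 0, 0, 0, 0], "claw": [0, 0, 0, 0, 0, 0, 0, 0]}}

```text
t: 4.92
eef_pos: [0.4803, 0.2632, 0.1294]
tool_rot: [0.001, 0.976, 0.218, -0.001]
contact_force: [0.9, -0.1, 0.4]
gripper_width: 0.001
grasp_force: 0.0
```

```bash
python3 - <<'E'
from h import *
import cv2
o=bot.get_obs();print(o['t'],o['eef_pos'],o['tool_rot'],o['contact_force'],o['q'])
I={n:cv2.cvtColor(bot.read_camera(n),cv2.COLOR_RGB2BGR) for n in("wrist","scene")}
f=lambda c,w,h:cv2.resize(c,(w,h),interpolation=cv2.INTER_CUBIC)
cv2.imwrite("pics/p1.png",np.hstack([I["wrist"][:,56:456],np.vstack([f(I["scene"][135:175,155:210],330,192),f(I["scene"][180:250,330:400],330,192)])]))
E
```

```text
4.9167 [0.48030644 0.26321956 0.12940444] [ 9.72205173e-04  9.76016123e-01  2.17692296e-01 -1.28353787e-03] [ 0.91346091 -0.09863231  0.36532345] [-0.38151641  0.41082021 -0.29159897  1.93668445  0.15876614  0.81912963
 -1.89121376]
```

View pics/p1.png

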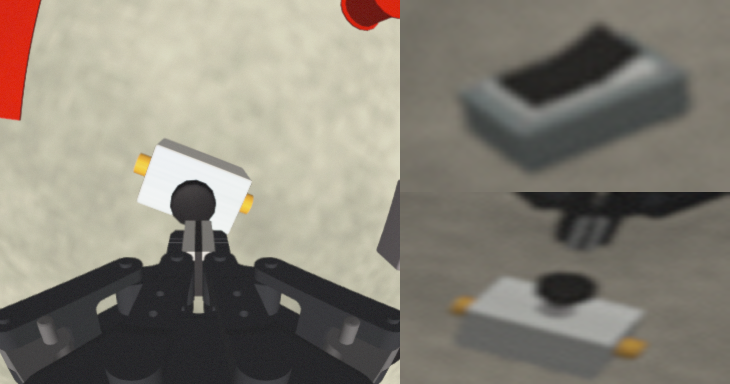

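The rocker is tipped: its far end is now raised. In the wrist view the knob is at about (249,203), partly behind the fingertip.

```bash
python3 - <<'E'
from h import *
for a in((249,203),(249,181),(227,203),(271,203)):print(wat(*a,.084).round(4))
E
```

```text
[0.4833 0.2677 0.084 ]
[0.497  0.2741 0.084 ]
[0.477 0.281 0.084]
[0.4895 0.2544 0.084 ]
```

Knob centre is (0.4825, 0.267). Shift tool (+3, -3) mm and press.

Request:
{"api": "send_rows", "payload": {"slide": [[3, -3, 15], [3, -3, 30], [3, -3, 42], [3, -3, 47], [3, -3, 51], [3, -3, 55], [3, -3, 58], [3, -3, 59]], "roll": [0, 0, 0, 0, 0, 0, 0, 0], "claw": [0, 0, 0, 0, 0, 0, 0, 0]}}

```text
t: 5.68
eef_pos: [0.4825, 0.2689, 0.072]
tool_rot: [0.0, 0.976, 0.218, 0.0]
contact_force: [-3.7, -4.8, 16.8]
gripper_width: 0.002
grasp_force: 8.3
```

Request:
{"api": "send_rows", "payload": {"slide": [[0, 0, 1], [0, 0, 2], [0, 0, 2], [0, 0, 2], [0, 0, 2], [0, 0, 2], [0, 0, 2], [0, 0, 2]], "roll": [0, 0, 0, 0, 0, 0, 0, 0], "claw": [0, 0, 0, 0, 0, 0, 0, 0]}}

```text
t: 6.35
eef_pos: [0.4825, 0.269, 0.0719]
tool_rot: [0.001, 0.976, 0.218, 0.0]
contact_force: [-6.3, -7.1, 24.2]
gripper_width: 0.001
grasp_force: 12.4
```

The plunger is at its stop (z = 72 mm, 24 N). Lift and move over the palm button: tool shift (-54, +263).

Request:
{"api": "send_rows", "payload": {"slide": [[0, 0, -25], [0, 0, -50], [0, 0, -75], [-6, 30, -75], [-13, 63, -75], [-20, 96, -75], [-27, 130, -75], [-34, 163, -75]], "roll": [0, 0, 0, 0, 0, 0, 0, 0], "claw": [0, 0, 0, 0, 0, 0, 0, 0]}}

```text
t: 7.02
eef_pos: [0.5216, 0.1063, 0.1449]
tool_rot: [-0.0, 0.976, 0.219, 0.001]
contact_force: [-0.6, 0.2, 0.8]
gripper_width: -0.0
grasp_force: 0.0
```

Request:
{"api": "send_rows", "payload": {"slide": [[-6, 30, 0], [-13, 63, 0], [-20, 90, 0], [-20, 100, 0], [-20, 100, 10], [-20, 100, 20], [-20, 100, 20], [-20, 100, 20]], "roll": [0, 0, 0, 0, 0, 0, 0, 0], "claw": [0, 0, 0, 0, 0, 0, 0, 0]}}

```text
t: 7.68
eef_pos: [0.5444, 0.0108, 0.1231]
tool_rot: [-0.001, 0.975, 0.22, -0.001]
contact_force: [0.8, -0.6, 0.7]
gripper_width: -0.003
grasp_force: 0.0
```

```bash
python3 - <<'E'
from h import *
import cv2
o=bot.get_obs();print(o['t'],o['eef_pos'],o['tool_rot'],o['contact_force'])
I={n:cv2.cvtColor(bot.read_camera(n),cv2.COLOR_RGB2BGR) for n in("wrist","scene")}
f=lambda c,w,h:cv2.resize(c,(w,h),interpolation=cv2.INTER_CUBIC)
cv2.imwrite("pics/b1.png",np.hstack([I["wrist"][:,56:456],np.vstack([f(I["scene"][150:220,220:300],330,192),f(I["scene"][180:250,330:400],330,192)])]))
E
```

```text
7.6833 [0.54435468 0.01080664 0.12313973] [-6.64278617e-04  9.75450858e-01  2.20213473e-01 -1.09906298e-03] [ 0.80674999 -0.56300813  0.65301365]
```

View pics/b1.png

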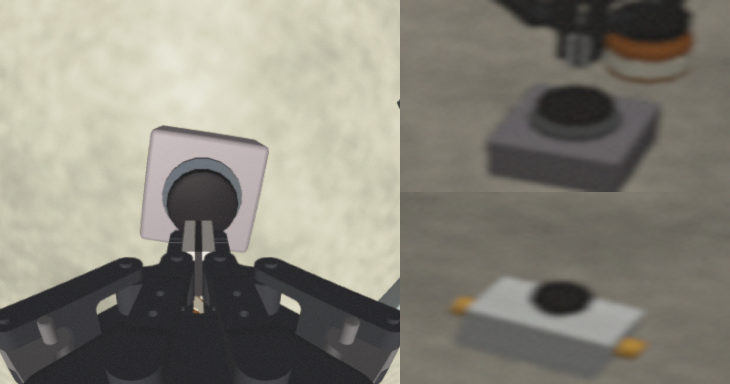

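The plunger is in. The palm disc spans columns 223 to 293 and its far edge is at row 170 in the wrist image.

```bash
python3 - <<'E'
from h import *
L,R,F=wat(223,205,.076),wat(293,205,.076),wat(258,170,.076)
print(L,R,np.linalg.norm(L-R),(L+R)/2,F-.025*np.array([.904,.427,0]))
E
```

```text
[0.53787086 0.02937799 0.076     ] [ 0.55824873 -0.013448    0.076     ] 0.047427023044669815 [0.5480598  0.00796499 0.076     ] [0.54721218 0.00778311 0.076     ]
```

Palm centre is (0.5475, 0.008), disc width 47 mm. Shift (1, 4) mm, press and hold.

Request:
{"api": "send_rows", "payload": {"slide": [[1, 4, 15], [1, 4, 30], [1, 4, 42], [1, 4, 47], [1, 4, 50], [1, 4, 52], [1, 4, 54], [1, 4, 55]], "roll": [0, 0, 0, 0, 0, 0, 0, 0], "claw": [0, 0, 0, 0, 0, 0, 0, 0]}}

```text
t: 8.45
eef_pos: [0.5479, 0.0059, 0.07]
tool_rot: [-0.0, 0.976, 0.219, -0.0]
contact_force: [-8.2, 1.1, 17.8]
gripper_width: -0.001
grasp_force: 9.0
```

Request:
{"api": "send_rows", "payload": {"slide": [[0, 0, 1], [0, 0, 1], [0, 0, 1], [0, 0, 1], [0, 0, 1], [0, 0, 1], [0, 0, 1], [0, 0, 1]], "roll": [0, 0, 0, 0, 0, 0, 0, 0], "claw": [0, 0, 0, 0, 0, 0, 0, 0]}}

```text
t: 9.12
eef_pos: [0.5478, 0.0058, 0.07]
tool_rot: [-0.0, 0.976, 0.219, -0.0]
contact_force: [-8.0, 1.4, 15.2]
gripper_width: 0.002
grasp_force: 8.0
```

Fully down at 70 mm. Hold for another second, then lift.

Request:
{"api": "send_rows", "payload": {"slide": [[0, 0, 0], [0, 0, 0], [0, 0, 0], [0, 0, 0], [0, 0, 0], [0, 0, 0], [0, 0, 0], [0, 0, 0]], "roll": [0, 0, 0, 0, 0, 0, 0, 0], "claw": [0, 0, 0, 0, 0, 0, 0, 0]}}

```text
t: 9.78
eef_pos: [0.5479, 0.0058, 0.07]
tool_rot: [-0.0, 0.976, 0.219, -0.0]
contact_force: [-7.7, 1.7, 16.4]
gripper_width: -0.002
grasp_force: 8.0
```

Request:
{"api": "send_rows", "payload": {"slide": [[0, 0, 0], [0, 0, 0], [0, 0, 0], [0, 0, 0], [0, 0, -3], [0, 0, -8], [0, 0, -20], [0, 0, -40]], "roll": [0, 0, 0, 0, 0, 0, 0, 0], "claw": [0, 0, 0, 0, 0, 0, 0, 0]}}

```text
t: 10.45
eef_pos: [0.5475, 0.005, 0.1081]
tool_rot: [-0.0, 0.976, 0.219, -0.001]
contact_force: [-1.0, 0.2, -0.6]
gripper_width: 0.002
grasp_force: 0.0
```

Request:
{"api": "send_rows", "payload": {"slide": [[0, 0, -30], [0, 0, -60], [0, 0, -90], [0, 0, -100], [0, 0, -100], [0, 0, -100], [0, 0, -100], [0, 0, -100]], "roll": [0, 0, 0, 0, 0, 0, 0, 0], "claw": [0, 0, 0, 0, 0, 0, 0, 0]}}

```text
t: 11.12
eef_pos: [0.5471, 0.0052, 0.2068]
tool_rot: [-0.0, 0.976, 0.219, -0.001]
contact_force: [0.9, 0.2, 0.3]
gripper_width: 0.007
grasp_force: 0.0
```

```bash
python3 - <<'E'
from h import *
import cv2
print(bot.get_obs()['eef_pos'],bot.get_obs()['contact_force'])
s=cv2.cvtColor(bot.read_camera("scene"),cv2.COLOR_RGB2BGR)
cv2.imwrite("pics/end.png",np.vstack([cv2.resize(a[130:310,140:400],(780,300)) for a in(cv2.imread("pics/scene0.png"),s)]))
E
```

```text
[0.54714063 0.0051763  0.20675481] [0.92680185 0.1685228  0.28020838]
```

View pics/end.png

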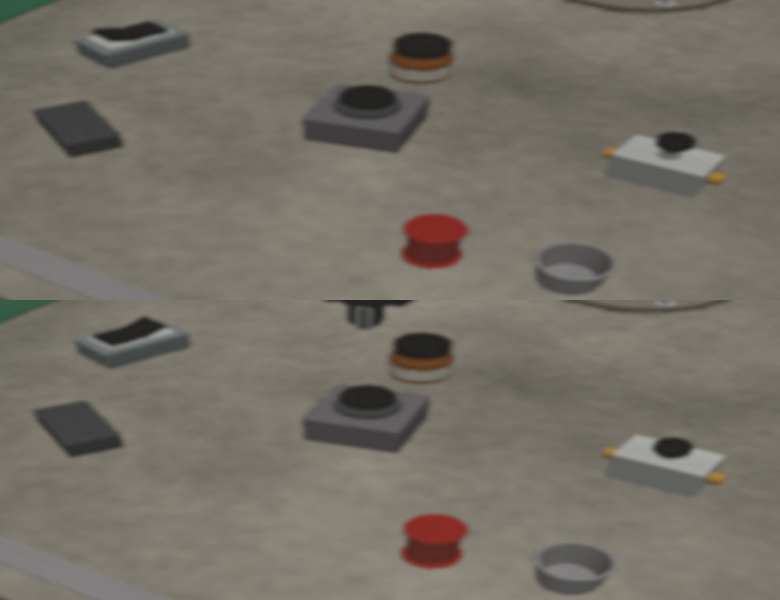

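The before/after picture shows the rocker tipped, the plunger in, the palm button up, and the box and bystanders where they were. Handing in.

```bash
python3 -c "
from station import bot
print(bot.hand_in())"
```

```text
the job is handed in; nothing more can be done
None
```

The rocker was tipped, the plunger pushed in, and the palm button held down over a second and released, in that order with nothing else visibly moved; the job is handed in, but no verdict was returned.

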